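Find the damper moisture tin on the two-pan balance

ROBOT

A 6-joint arm with a two-finger parallel gripper is mounted at the origin on a cart in front of the work surface, level with it; the furniture and walls round the work are solid. World frame = base frame: x ahead of the robot, y to its left, z up, the work surface at z = 0. Lengths are in mm, angles in degrees, forces in N, time in s.
With the tool pointing down it reaches from about 375 to 825 mm from the base axis. Payload 5.5 kg.
Tool frame: the origin (TCP) lies at the very end of the fingers, on their centre line; the grasp point (between the pads) lies 19 mm behind it (ctrl.grasp_offset is the distance from the TCP to the grasp point, in mm); z points along the fingers, y is the direction in which the jaws open and shut (so a half turn about z gives the same grasp; the last joint's range is limited). The gripper opens to 85 mm and grips with 20 to 120 N. Pads are 22 mm wide; open, the fingers measure 114 mm over their backs; the gripper's body (76 mm by 85 mm) begins 54 mm behind the grasp point. The pads swing forward as they close: fully open they stand 13 mm farther back than shut.
Start: joints at [70.015, 17.962, -2.699, 69.339, 0, 90], TCP at [205.059, 563.867, 207.699] pointing down, gripper open.
Joint ranges: [-152.73, 152.73], [-39.44, 99.34], [-58.76, 71.6], [-118.89, 123.64], [-81.53, 83.1], [-180, 180]. Speed limits (degrees/s): [136.94, 136.94, 172.46, 180, 180, 180].

INTERFACE

Orientations are given as a 3x3 rotation matrix whose columns are the frame's x, y, z axes.
In Python, from workcell import status, get_image, hand_in, ctrl gives the robot as it stands.
- The arm moves only by the tool play_rows, never from a script. Its argument "rows" is a list of rows, each a list of 5 numbers: the opening, from 0 (shut) to 1 (fully open), then the shift along the tool's x, y, z in cm, then the turn about the tool's z in rad. In form: [[claw, x, y, z, twist], ...]. A call has 1 to 8 rows; each row is the pose to reach, as a shift and turn from the pose commanded when the call began, along the tool's axes at that moment; what a row does not reach only later rows make up. A row lasts 1/10 s, in which the tool goes at most 50 mm and 8.59 degrees, less where a joint would pass 70% of its speed; a pose out of reach is approached as far as the arm can. A call with a gripper value outside its range is refused whole. The fingers move at their own pace and stop on an object; "squeeze" is the grip in N (left out, the last holds). Time passes only in rows, so rows that repeat a pose let the fingers close. It gives the time, the measured TCP pose, the force and the opening at its end, in the units of the state.
- status.read_state(): the state, without advancing time (a new reading comes with each control period).
- get_image(name): name is "scene" or "side" or "wrist"; returns a dict with "image" (420x560x3 uint8, blue, green, red), "depth" (420x560 float32, mm along the optical axis (not along the pixel's ray), 0 where there is no reading), "fx", "fy", "cx", "cy" (pixels), "camera_from_world" (4x4, takes a point from world to camera coordinates). Camera axes: x right, y down, z forward; pixel columns grow to the right and rows downward; lengths in mm; the calibration is good to about 2 mm. A picture is of the moment at which its call begins.
- hand_in(): hands the job in, once; it reports no verdict.
The state is a dict: "t": time; "joints": joint angles; "qvel": joint speeds; "joint_efforts": joint torques, N m; "tool_pos": TCP position; "tcp_rot": TCP orientation; "wrist_force": force on the tool from outside, world axes, zero at the start; "wrist_torque": the same for the moment, N m; "width": opening from 0.0 (shut) to 1.0 (fully open).
Only numpy, scipy, OpenCV 4.12 (cv2) and the standard library are available. Lean on these libraries where they do the work, as an engineer would, in place of code of your own. Each camera call takes 0.05 s, during which the arm holds its last target.

TASK

Two closed moisture tins have come back from the oven on the steel tray; one is still damp, and so a little heavier. Stand the two tins on opposite pans of the two-pan balance, let go of both and let the beam come to rest; then put the heavier tin back on the tray for more drying, and leave the lighter one standing on its pan. Set down and lift each tin gently and upright, so that the beam never slams over to its stop, and leave the forceps, the timer and the petri dishes where they are.

Things in the scene. Friction and masses are not known exactly. Their poses are not given: they have to be found in the camera images.
- tin_1_center (a point): centre of the first of two identical closed aluminium moisture tins: upright cylinders 51 mm across and 44 mm high, loose. The point is on the axis half-way up, 22 mm above the underside; z points up out of the lid. They start upright on the tray, at least 75 mm apart between centres. Grasp round the side; a grip of 20 N is ample
- tin_2_center (a point): centre of the second tin, the same in size and looks; on its axis half-way up, 22 mm above its underside
- tin_1: the first tin; origin at the centre of its underside. It weighs 100 to 145 g with the sample inside, which cannot be seen and shifts a little; the lid stays on. Either tin may be the heavier, by 15 to 35 g
- tin_2: the second tin; origin at the centre of its underside. Either tin may be the heavier
- pan_left_floor (a point): centre of the flat floor of the balance's left (+y) pan, on the surface that a tin stands on, 113 mm above the worktop when the beam is level; its axes are those of the balance, z up. The pan is a round steel dish: flat floor about 90 mm across, rim 106 mm across and 4 mm higher than the floor. Both pans stay level as they go up and down
- pan_right_floor (a point): the same point of the right (-y) pan. The pans' centres are 230 mm apart along the balance's y axis; everything else on the balance stays below the pans
- pan_left: the left pan with its yoke; origin on its pivot at the end of the beam, 25 mm below the pan's floor. Less than 0.5 N pushes an empty pan down to its stop when the other is empty too; against a tin on the other pan it takes 1.0 to 1.8 N
- pan_right: the right pan with its yoke; origin on its pivot at the end of the beam, 25 mm below the pan's floor. When a tin is lifted off, its pan rises with it while the other tin sinks: raise it at about 30 mm/s for the first 30 mm, or the other pan slams down
- balance: the two-pan balance: heavy grey base 120 mm (x) by 250 mm (y), fixed, with a column in the middle that carries the beam, and a pointer before a white scale plate on the side of the robot; origin at the centre of its underside, x away from the robot, y to its left
- beam (a joint): tilt of the beam in rad: 0 level, positive = left pan up, right pan down; stops at -0.11 and +0.11 (each pan moves 13 mm either way). Level when empty. It is damped and settles in one to two seconds; a difference of 15 g carries it to the stop. One tin alone takes its pan down to the stop: quietly if lowered in the hand at 20 to 30 mm/s, with a slam if let go above it
- tray: pressed steel oven tray 346 mm (its x) by 262 mm (its y), fixed, rim 20 mm high, flat floor 2 mm above the worktop, free for 150 mm either way along x and 115 mm along y; origin at the centre of its underside. It lies to the robot's left with its x axis roughly along the robot's y
- forceps: clear plastic forceps, 128 x 15 x 9 mm, lying in the tray along its far side; origin at the centre of its underside; leave alone
- timer: white bench timer 66 x 66 x 19 mm behind the balance; origin at the centre of its underside; leave alone
- petri_stack: two stacked white petri dishes, 90 mm across and 32 mm high, at the back; origin at the centre of its underside; leave alone
Mind the look-alikes: they are no part of the job. Leave any green look-alike of the tin_1 alone.

How it is judged (in metres and radians):
On the way:
1. the tins stand on opposite pans, let go, and the beam has come to rest against a stop under their weight (((contact force between tin_1 and pan_left above 0.6 N and contact force between tin_2 and pan_right above 0.6 N) or (contact force between tin_1 and pan_right above 0.6 N and contact force between tin_2 and pan_left above 0.6 N)) and (value of joint beam above 0.09 rad or value of joint beam below -0.09 rad) and velocity of joint beam between -0.05 and 0.05 rad/s and contact force between the fingers and tin_1 below 0.05 N and contact force between the fingers and tin_2 below 0.05 N and angle between each of tin_1_center, tin_2_center's own z axis and vertical below 0.08 rad), for 0.3 s.
At the end, for the whole second after the job is handed in: The heavier tin (the one that weighs more than 122 g, 1.20 N) stands upright on the tray's floor and the lighter one stands upright (both within 0.08 rad) on either pan; both are let go and at rest (under 20 mm/s) and the beam is still (under 0.05 rad/s) (((contact force between tin_1 and tray above 1.2 N and (contact force between tin_2 and pan_left above 0.6 N or contact force between tin_2 and pan_right above 0.6 N)) or (contact force between tin_2 and tray above 1.2 N and (contact force between tin_1 and pan_left above 0.6 N or contact force between tin_1 and pan_right above 0.6 N))) and velocity of joint beam between -0.05 and 0.05 rad/s and contact force between the fingers and tin_1 below 0.05 N and contact force between the fingers and tin_2 below 0.05 N and linear speed of each of tin_1, tin_2 below 0.02 m/s and angle between each of tin_1_center, tin_2_center's own z axis and vertical below 0.08 rad); the robot touches nothing.
It fails at once if the beam slams (it swings faster than 1.2 rad/s) (velocity of joint beam above 1.2 rad/s or velocity of joint beam below -1.2 rad/s).
It fails at once if a tin is tipped by more than 0.5 rad (angle between any of tin_1_center, tin_2_center's own z axis and vertical above 0.5 rad).
It fails at once if a tin is dropped (it moves faster than 0.4 m/s with no finger on it) ((linear speed of tin_1 above 0.4 m/s and contact force between the fingers and tin_1 below 0.05 N) or (linear speed of tin_2 above 0.4 m/s and contact force between the fingers and tin_2 below 0.05 N)).
It fails at once if the forceps, the timer or the petri dishes are moved by more than 20 mm (distance of any of forceps, timer, petri_stack from where it was at the start of the episode above 0.02 m).
It also fails if it takes over 72 s, if anything falls off the work surface, if the arm or the gripper's body presses on something with over 40 N, if the wrist force passes 120 N, or if a joint passes its speed limit or range.

## Working session

There is one attempt and no reset: what is moved stays moved. The work goes in short steps, Python scripts to look and compute and a tool call to move; the robot and the scene stay as the last step left them, time stands still between calls to the robot, and variables do not carry over. Pictures are saved under pics/ and viewed, and the job is handed in when it is done.

Besides the shell and the picture viewer there is one more tool, called after "Call:" as a command line: name --pt "numbers of a row" for each row, then --argument value for the rest. play_rows: Moves the arm, as the interface text tells. Its arguments: {"type":"object","properties":{"rows":{"type":"array","items":{"type":"array","items":{"type":"number"}}},"squeeze":{"type":"number"}},"required":["rows"]}

```bash
mkdir -p pics; ls; python3 - <<'E'
from workcell import status,get_image,ctrl
import cv2,numpy as np
s=status.read_state(); print(s['t'],s['tool_pos'],s['tcp_rot'],s['width'],ctrl.grasp_offset)
for n in ("scene","side"):
    d=get_image(n); cv2.imwrite(f"pics/{n}0.png",d['image']); np.savez(f"{n}0.npz",**d)
    print(n,d['fx'],d['cx'],d['cy'],np.linalg.inv(d['camera_from_world']).round(3).tolist())
E
```

```text
pics
0.0 [204.84330568 563.2906733  206.84568013] [[-9.39783307e-01  3.41770398e-01 -5.75471459e-04]
 [ 3.41770883e-01  9.39781960e-01 -1.59130385e-03]
 [-3.04285606e-06 -1.69216019e-03 -9.99998568e-01]] 1.0015151272712675 18.700000000000003
scene 486.2376412180169 282.9822001150623 208.38451128954563 [[-0.824, -0.452, 0.343, 136.058], [-0.567, 0.641, -0.517, 931.116], [0.013, -0.62, -0.784, 1146.161], [0.0, 0.0, 0.0, 1.0]]
side 491.9305863954512 280.30236430012167 212.65487602792734 [[-0.979, -0.105, 0.174, 368.422], [-0.203, 0.545, -0.814, 1276.071], [-0.009, -0.832, -0.555, 819.194], [0.0, 0.0, 0.0, 1.0]]
```

View pics/scene0.png

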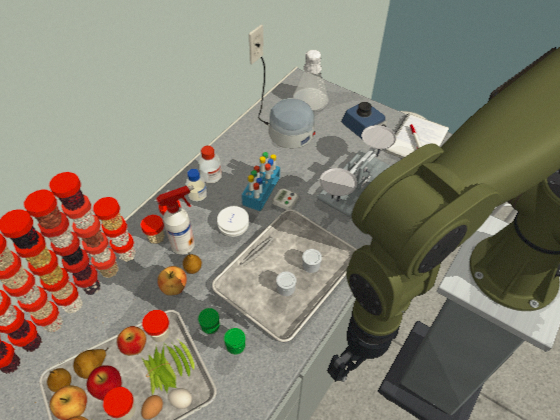

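View pics/side0.png

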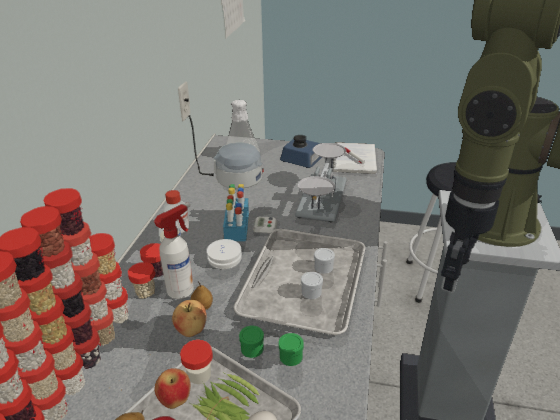

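Scene view: two grey tins on the tray at (286,283) and (312,260). The green look-alikes at (209,320) and (235,340) are off the tray, so I leave them alone. The left pan is at (337,182) and the right pan at (378,138). Next I measure them from depth.

```bash
cat > h.py <<'E'
import numpy as np,cv2
def world(d):
    h,w=d['depth'].shape; v,u=np.mgrid[:h,:w]; z=d['depth']
    P=np.stack([(u-d['cx'])/d['fx']*z,(v-d['cy'])/d['fy']*z,z,np.ones_like(z)],-1)
    W=P@np.linalg.inv(d['camera_from_world']).T
    W=W[...,:3]; W[z<=0]=np.nan; return W
def top(W,uv,r,zl,zh):
    u,v=uv; m=np.zeros(W.shape[:2],bool); m[max(v-r,0):v+r,max(u-r,0):u+r]=1
    m&=(W[...,2]>zl)&(W[...,2]<zh); p=W[m]
    if len(p)<15: return len(p),None
    (c,rad)=cv2.minEnclosingCircle(p[:,:2].astype(np.float32))
    return len(p),np.median(p,0).round(1),((p.max(0)+p.min(0))/2).round(1),np.round(c,1),round(rad,1)
E
python3 - <<'E'
from h import *
L={'scene':[(286,279),(312,256),(337,182),(378,138)],'side':[(312,281),(325,257),(315,188),(329,155)]}
for n in L:
    d=np.load(n+'0.npz'); W=world(d)
    for i,uv in enumerate(L[n]):
        print(n,uv,W[uv[1],uv[0]].round(1),top(W,uv,26,*((38,52) if i<2 else (106,122))))
    im=d['image']; c=im[110:320,200:400] if n=='scene' else im[130:330,230:390]
    cv2.imwrite(f'pics/{n}crop.png',cv2.resize(c,None,fx=2.8,fy=2.8,interpolation=cv2.INTER_CUBIC))
# tray rim
d=np.load('scene0.npz');W=world(d)
m=(W[...,2]>15)&(W[...,2]<24);m[:200]=0;m[340:]=0;m[:,:205]=0;m[:,365:]=0
n,lab,st,ce=cv2.connectedComponentsWithStats(m.astype(np.uint8))
i=1+np.argmax(st[1:,4]);print(st[i],cv2.minAreaRect(W[lab==i][:,:2].astype(np.float32)))
E
```

```text
scene (286, 279) [478.9 393.9  46.3] (416, array([473.9, 389.6,  46.5]), array([475.9, 356.3,  45. ]), array([474.6, 356.3]), 68.2)
scene (312, 256) [461.5 295.8  46.5] (351, array([465.5, 307.7,  46.4]), array([463.4, 335.6,  45. ]), array([466.3, 335.6]), 63.8)
scene (337, 182) [516.8  84.2 113.6] (836, array([516.5,  82.6, 115.3]), array([516.1,  47.7, 114. ]), array([518.8,  47.5]), 90.1)
scene (378, 138) [ 506.  -144.8  112.6] (648, array([ 507.4, -145.8,  115.6]), array([ 506.2, -108. ,  114. ]), array([ 510.6, -107.5]), 90.8)
side (312, 281) [480.  403.1  39.5] (415, array([475.5, 392.3,  43.6]), array([473.1, 363.9,  43.3]), array([467.7, 363.1]), 67.5)
side (325, 257) [460.8 315.2  45.5] (456, array([472.6, 325.5,  43.7]), array([473.1, 346.4,  43.2]), array([476. , 347.2]), 73.9)
side (315, 188) [519.5 100.9 113.5] (578, array([518.7,  85.1, 112.5]), array([518.6,  61.3, 112.5]), array([519.5,  61.3]), 82.1)
side (329, 155) [ 505.7 -105.9  113.9] (501, array([ 513.9, -132.9,  112.6]), array([510. , -67.8, 114.1]), array([535. , -67.9]), 134.3)
[212 209 145 131 748] ((514.4202270507812, 353.5006408691406), (347.4291076660156, 242.6621856689453), 86.05453491210938)
```

View pics/scenecrop.png

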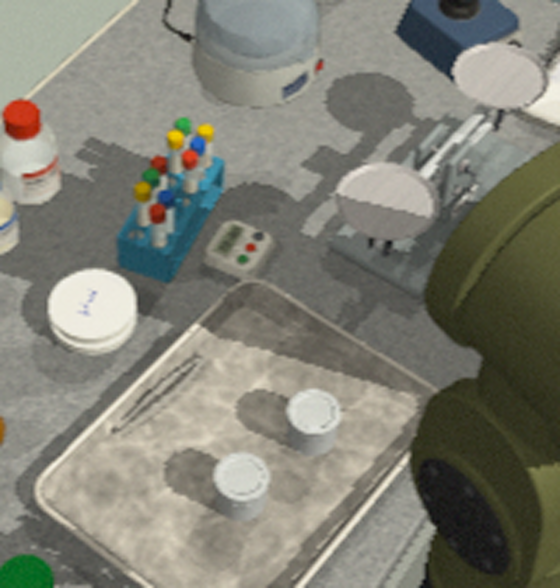

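View pics/sidecrop.png

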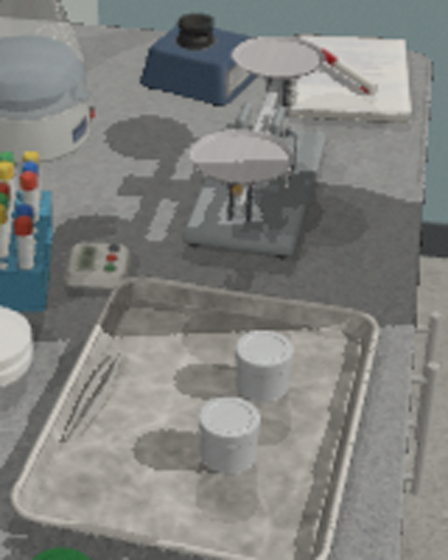

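The crops confirm two grey tins in the tray and the pans. My windows overlapped neighbouring objects, so I'll redo it with connected components.

```bash
python3 - <<'E'
from h import *
for n in ('scene','side'):
    d=np.load(n+'0.npz'); W=world(d)
    for name,lo,hi,a0,a1 in (('tin',43,50,50**2*.78,0),('pan',109,120,0,0)):
        m=(W[...,2]>lo)&(W[...,2]<hi)&(W[...,0]>380)&(W[...,0]<620)
        m&=((W[...,1]>240)&(W[...,1]<460)) if name=='tin' else ((W[...,1]>-230)&(W[...,1]<180))
        k,lab,st,ce=cv2.connectedComponentsWithStats(m.astype(np.uint8))
        for i in range(1,k):
            if st[i,4]<80: continue
            p=W[lab==i]; c,r=cv2.minEnclosingCircle(p[:,:2].astype(np.float32))
            print(n,name,ce[i].round(),st[i,4],'mean',p.mean(0).round(1),'mid',((p.max(0)+p.min(0))/2).round(1),'ext',np.ptp(p,axis=0).round(),np.round(c,1),round(r,1))
E
```

```text
scene tin [311. 257.] 219 mean [461.3 300.   46.4] mid [461.5 299.2  46.5] ext [49. 51.  7.] [462.5 299.4] 26.3
scene tin [285. 280.] 249 mean [478.6 397.9  46.5] mid [478.3 398.2  46.5] ext [50. 52.  7.] [479.9 397.4] 27.0
scene pan [378. 137.] 606 mean [ 507.7 -146.6  115.5] mid [ 505.7 -145.   114.7] ext [102. 106.  11.] [ 508.3 -145.8] 53.9
scene pan [337. 182.] 776 mean [516.6  84.1 115.2] mid [516.1  84.8 114.6] ext [104. 104.  11.] [517.7  85.2] 53.8
side tin [324. 254.] 158 mean [464.8 302.3  44.7] mid [465.1 301.9  45.7] ext [51. 53.  5.] [465.3 302.6] 27.4
side tin [312. 278.] 188 mean [481.7 400.1  44.7] mid [481.5 401.4  45.7] ext [51. 52.  5.] [481.4 400.9] 27.4
side pan [329. 150.] 386 mean [ 509.8 -144.9  112.7] mid [ 510.  -143.4  113.9] ext [104. 113.   9.] [ 511.2 -143.1] 56.8
side pan [316. 185.] 571 mean [518.9  84.9 112.7] mid [518.6  87.8 113.7] ext [103. 110.   9.] [518.5  88.2] 55.4
```

Averages over the two cameras: tin A (463,301), tin B (480,399), left pan (517.5,85), right pan (508.5,−145.5). The pan separation comes out at 230.7 mm (230 expected), and the lids are at about 46 mm as they should be. I'll move above tin A.

Call:
play_rows --pt "1 -4 -2 1 0" --pt "1 -8 -4 2 0" --pt "1 -12.5 -6 3.5 0" --pt "1 -17 -8 5 0" --pt "1 -21.5 -10 6.5 0" --pt "1 -26 -12.5 8 0" --pt "1 -30 -14.5 9 0" --pt "1 -33.2 -15.9 9.7 0" --squeeze 22

```text
t: 0.9
tool_pos: [463.4, 298.3, 109.5]
tcp_rot: [[-0.939, 0.343, -0.001], [0.343, 0.939, -0.001], [0.001, -0.002, -1.0]]
wrist_force: [0.4, -0.0, -0.5]
width: 0.999
```

Call:
play_rows --pt "1 0 0 0 0" --pt "1 0 0 0 0" --pt "1 0 0 0 0"

```text
t: 1.2
tool_pos: [462.1, 301.6, 110.7]
tcp_rot: [[-0.94, 0.341, -0.001], [0.341, 0.94, 0.0], [0.001, 0.0, -1.0]]
wrist_force: [-0.3, 0.4, -0.0]
width: 1.0
```

```bash
cat >> h.py <<'E'
def shift(tgt,yaw=0):
    from workcell import status
    s=status.read_state(); R=np.array(s['tcp_rot'])
    print('t',s['t'],'pos',np.round(s['tool_pos'],1),'w',round(s['width'],3),'F',np.round(s['wrist_force'],2),'j',np.round(s['joints'],1))
    print('yaxis',R[:2,1].round(3),'tilt',np.degrees(np.arccos(-R[2,2])).round(2))
    if tgt is not None: print('shift cm',(R.T@(np.array(tgt)-s['tool_pos'])/10).round(2))
def look(n,tag,tins=True):
    from workcell import get_image
    d=get_image(n); cv2.imwrite(f"pics/{tag}.png",d['image']); np.savez(tag+'.npz',**d); return d
def blobs(d,lo,hi,minn=80):
    W=world(d); m=(W[...,2]>lo)&(W[...,2]<hi)&(W[...,0]>350)&(W[...,0]<650)&(W[...,1]>-230)&(W[...,1]<480)
    k,lab,st,ce=cv2.connectedComponentsWithStats(m.astype(np.uint8))
    for i in range(1,k):
        if st[i,4]<minn: continue
        p=W[lab==i]; c,r=cv2.minEnclosingCircle(p[:,:2].astype(np.float32))
        print(ce[i].round(),st[i,4],'med',np.median(p,0).round(1),'circ',np.round(c,1),round(r,1))
E
python3 - <<'E'
from h import *
shift((463,301,12))
d=look('wrist','w1'); blobs(d,42,50)
E
```

```text
t 1.2 pos [462.1 301.6 110.7] w 1.0 F [-0.33  0.36 -0.  ] j [ 33.1  16.2 -18.2  55.6   0.   53.1]
yaxis [0.341 0.94 ] tilt 0.03
shift cm [-0.11 -0.02  9.87]
[407. 195.] 3476 med [480.  396.7  44.3] circ [480.9 396.6] 26.1
[279. 217.] 3248 med [463.1 299.1  44.4] circ [464.1 298.6] 25.9
```

View pics/w1.png

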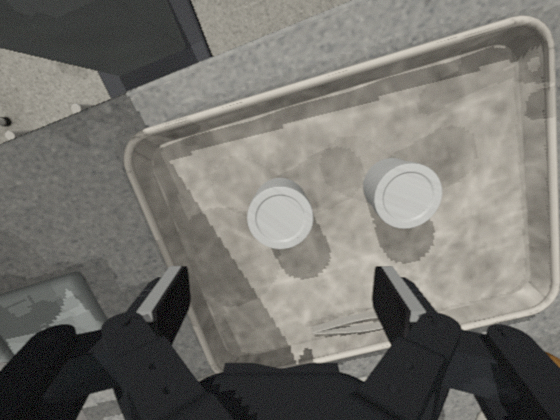

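Wrist view: tin A's lid is at (279,217) and tin B's at (407,195), agreeing within 2 mm. I'll lower onto tin A.

Call:
play_rows --pt "1 -0.2 -0.15 2.5 0" --pt "1 -0.2 -0.15 5 0" --pt "1 -0.2 -0.15 7.5 0" --pt "1 -0.2 -0.15 9 0" --pt "1 -0.2 -0.15 9.85 0" --pt "1 -0.2 -0.15 9.85 0"

```text
t: 1.85
tool_pos: [462.8, 299.3, 11.5]
tcp_rot: [[-0.94, 0.34, -0.001], [0.34, 0.94, -0.001], [0.001, -0.001, -1.0]]
wrist_force: [-0.6, 0.6, 0.1]
width: 1.002
```

Call:
play_rows --pt "0.8 0 0 0 0" --pt "0.65 0 0 0 0" --pt "0.5 0 0 0 0" --pt "0.5 0 0 0 0" --pt "0.4 0 0 0 0" --pt "0.4 0 0 0 0" --pt "0.4 0 0 0 0" --pt "0.4 0 0 0 0" --squeeze 22

```text
t: 2.65
tool_pos: [464.9, 299.7, 13.7]
tcp_rot: [[-0.94, 0.342, 0.002], [0.342, 0.94, 0.002], [-0.001, 0.002, -1.0]]
wrist_force: [-1.2, 0.2, 5.1]
width: 0.58
```

```bash
python3 - <<'E'
from h import *
shift((463.5,299.5,150))
E
```

```text
t 2.65 pos [464.9 299.7  13.7] w 0.58 F [-1.16  0.17  5.07] j [ 32.8  21.7 -24.7  43.5   0.   52.8]
yaxis [0.342 0.94 ] tilt 0.14
shift cm [  0.11  -0.04 -13.63]
```

Gripped: the width stopped at 0.58, about 50 mm. I'll lift.

Call:
play_rows --pt "0.4 0 0 -0.5 0" --pt "0.4 0 0 -2 0" --pt "0.4 0 0 -5 0" --pt "0.4 0 0 -9 0" --pt "0.4 0 0 -13 0" --pt "0.4 0 0 -15.5 0" --pt "0.4 0 0 -16 0" --pt "0.4 0 0 -16 0"

```text
t: 3.45
tool_pos: [464.6, 299.1, 172.9]
tcp_rot: [[-0.94, 0.342, 0.002], [0.342, 0.94, 0.001], [-0.001, 0.001, -1.0]]
wrist_force: [0.3, 0.2, -1.5]
width: 0.574
```

Call:
play_rows --pt "0.4 0 0 0 0" --pt "0.4 0 0 0 0"

```text
t: 3.65
tool_pos: [462.9, 298.1, 170.3]
tcp_rot: [[-0.94, 0.342, -0.003], [0.342, 0.94, -0.002], [0.002, -0.003, -1.0]]
wrist_force: [0.0, -0.4, -1.7]
width: 0.573
```

Call:
play_rows --pt "0.4 0 0 0 0"

```text
t: 3.75
tool_pos: [463.3, 298.3, 170.7]
tcp_rot: [[-0.94, 0.342, -0.002], [0.342, 0.94, -0.001], [0.002, -0.002, -1.0]]
wrist_force: [0.4, -0.5, -2.2]
width: 0.574
```

Call:
play_rows --pt "0.4 0 0 0 0"

```text
t: 3.85
tool_pos: [463.6, 298.6, 171.2]
tcp_rot: [[-0.94, 0.342, -0.001], [0.342, 0.94, -0.001], [0.001, -0.001, -1.0]]
wrist_force: [-0.1, 0.3, -1.9]
width: 0.577
```

```bash
python3 - <<'E'
from h import *
shift((517.5,85,172))
d=look('side','s2')
from workcell import status
for i in range(3): look('wrist','w2'); print(status.read_state()['wrist_force'])
E
```

```text
t 3.85 pos [463.6 298.6 171.2] w 0.577 F [-0.05  0.26 -1.93] j [ 32.8  13.8 -13.   63.3  -0.   52.8]
yaxis [0.342 0.94 ] tilt 0.1
shift cm [-12.37 -18.23  -0.07]
[-0.02362921 -0.123235   -1.53825565]
[-0.40366561 -0.30208182 -1.71022809]
[ 0.3598502  -0.21597612 -0.73624102]
```

View pics/w2.png

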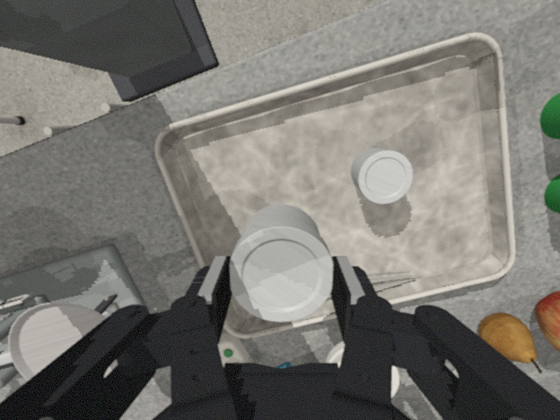

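View pics/s2.png

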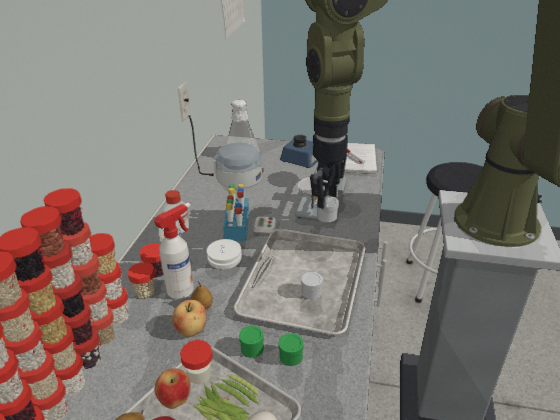

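Tin A is held upright in the wrist view, lid at (281,272). A single force reading is noisy, so I'll average some to get a rough weight.

```bash
python3 - <<'E'
from h import *
from workcell import status,get_image
f=[]
for i in range(40): get_image('wrist'); f.append(status.read_state()['wrist_force'])
f=np.array(f);print(f.mean(0),f.std(0))
shift((517.5,85,172))
E
```

```text
[-0.09768406  0.06973178 -1.43029894] [0.47180361 0.51156312 0.48124006]
t 6.05 pos [464.1 298.9 172.2] w 0.574 F [ 0.24  1.17 -1.29] j [ 32.8  13.8 -12.9  63.3   0.   52.8]
yaxis [0.342 0.94 ] tilt 0.0
shift cm [-12.33 -18.28   0.02]
```

Call:
play_rows --pt "0.4 -1 -1.5 0 0" --pt "0.4 -3 -4.5 0 0" --pt "0.4 -5.5 -8 0 0" --pt "0.4 -8 -12 0 0" --pt "0.4 -10 -15 0 0" --pt "0.4 -11.5 -17.1 0 0" --pt "0.4 -12.3 -18.3 0 0" --pt "0.4 -12.3 -18.3 0 0"

```text
t: 6.85
tool_pos: [517.5, 83.6, 172.2]
tcp_rot: [[-0.939, 0.344, 0.0], [0.344, 0.939, -0.0], [-0.0, -0.0, -1.0]]
wrist_force: [-0.8, 1.2, -1.8]
width: 0.577
```

Call:
play_rows --pt "0.4 0 0 0 0" --pt "0.4 0 0 0 0" --pt "0.4 0 0 0 0"

```text
t: 7.15
tool_pos: [516.9, 86.0, 172.2]
tcp_rot: [[-0.94, 0.34, -0.0], [0.34, 0.94, 0.0], [0.0, 0.0, -1.0]]
wrist_force: [-0.4, -0.3, -1.7]
width: 0.576
```

```bash
python3 - <<'E'
from h import *
shift((517.5,85,135))
look('wrist','w3')
E
```

```text
t 7.15 pos [516.9  86.  172.2] w 0.576 F [-0.45 -0.28 -1.68] j [  9.4  10.8 -16.7  62.5   0.   29.3]
yaxis [0.34 0.94] tilt 0.02
shift cm [-0.09 -0.07  3.72]
```

View pics/w3.png

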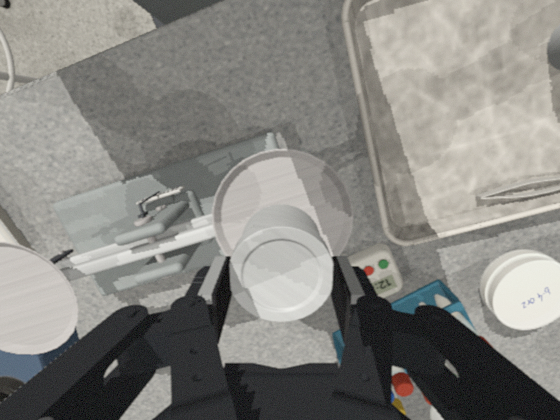

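The tin hangs over the left pan, whose ring is centred at (283,217); the ±19 mm slack is enough. I'll approach fast, then lower at 25 mm/s.

Call:
play_rows --pt "0.4 0 0 0.8 0" --pt "0.4 0 0 1.8 0" --pt "0.4 0 0 2.6 0" --pt "0.4 0 0 3.2 0" --pt "0.4 0 0 3.5 0" --pt "0.4 0 0 3.7 0" --pt "0.4 0 0 3.9 0" --pt "0.4 0 0 4.1 0"

```text
t: 8.0
tool_pos: [517.4, 84.8, 131.3]
tcp_rot: [[-0.94, 0.342, 0.001], [0.342, 0.94, 0.0], [-0.0, 0.0, -1.0]]
wrist_force: [0.5, -0.0, -0.9]
width: 0.575
```

Call:
play_rows --pt "0.4 0 0 0.2 0" --pt "0.4 0 0 0.4 0" --pt "0.4 0 0 0.6 0" --pt "0.4 0 0 0.8 0" --pt "0.4 0 0 1.0 0" --pt "0.4 0 0 1.2 0" --pt "0.4 0 0 1.4 0" --pt "0.4 0 0 1.6 0"

```text
t: 8.8
tool_pos: [517.1, 84.9, 115.0]
tcp_rot: [[-0.94, 0.342, -0.0], [0.342, 0.94, -0.0], [0.0, -0.0, -1.0]]
wrist_force: [0.3, -0.9, -1.3]
width: 0.575
```

```bash
python3 - <<'E'
from h import *
shift((517.5,85,112))
d=look('side','s4'); c=d['image'][110:250,250:400]; cv2.imwrite('pics/s4c.png',cv2.resize(c,None,fx=4,fy=4,interpolation=2))
E
```

```text
t 8.8 pos [517.1  84.9 115. ] w 0.575 F [ 0.25 -0.94 -1.28] j [  9.3  13.2 -21.6  55.2  -0.   29.3]
yaxis [0.342 0.94 ] tilt 0.0
shift cm [-0.03  0.02  0.3 ]
```

View pics/s4c.png

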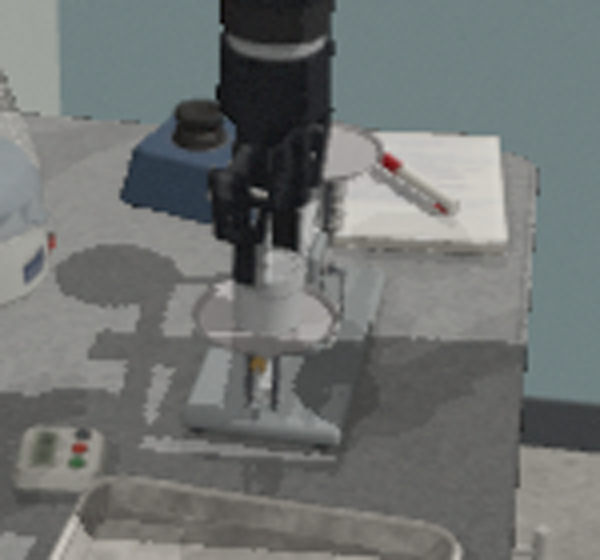

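The tin is on the pan and going down with it. I'll continue to the stop, watching for the force to reverse.

Call:
play_rows --pt "0.4 0 0 0.2 0" --pt "0.4 0 0 0.3 0" --pt "0.4 0 0 0.3 0"

```text
t: 9.15
tool_pos: [517.3, 84.8, 112.5]
tcp_rot: [[-0.94, 0.342, 0.0], [0.342, 0.94, -0.0], [-0.0, 0.0, -1.0]]
wrist_force: [-1.1, -0.2, 1.9]
width: 0.573
```

Call:
play_rows --pt "0.4 0 0 0.15 0" --pt "0.4 0 0 0.2 0" --pt "0.4 0 0 0.2 0"

```text
t: 9.45
tool_pos: [517.6, 84.8, 112.1]
tcp_rot: [[-0.94, 0.342, 0.002], [0.342, 0.94, 0.0], [-0.001, 0.001, -1.0]]
wrist_force: [-4.8, -2.0, 15.4]
width: 0.576
```

Call:
play_rows --pt "0.4 0 0 0.1 0" --pt "0.4 0 0 0.1 0"

```text
t: 9.65
tool_pos: [517.7, 84.8, 111.9]
tcp_rot: [[-0.94, 0.342, 0.002], [0.342, 0.94, 0.0], [-0.002, 0.001, -1.0]]
wrist_force: [-7.3, -2.2, 20.9]
width: 0.574
```

It's firmly at the stop (TCP 112, force reversed). I'll relieve the pressure, then open gently.

Call:
play_rows --pt "0.4 0 0 -0.15 0" --pt "0.4 0 0 -0.22 0" --pt "0.4 0 0 -0.22 0" --pt "0.4 0 0 -0.22 0"

```text
t: 10.05
tool_pos: [517.4, 84.8, 112.2]
tcp_rot: [[-0.94, 0.342, 0.001], [0.342, 0.94, -0.0], [-0.001, 0.0, -1.0]]
wrist_force: [-3.0, -1.1, 8.3]
width: 0.573
```

Call:
play_rows --pt "0.6 0 0 0 0" --pt "0.63 0 0 0 0" --pt "0.67 0 0 0 0" --pt "0.72 0 0 0 0" --pt "0.75 0 0 0 0" --pt "0.75 0 0 0 0"

```text
t: 10.65
tool_pos: [517.1, 84.9, 111.3]
tcp_rot: [[-0.94, 0.342, -0.0], [0.342, 0.94, 0.0], [0.0, -0.0, -1.0]]
wrist_force: [0.4, 0.1, -0.7]
width: 0.752
```

```bash
python3 - <<'E'
from h import *
shift(None)
d=look('side','s5'); c=d['image'][110:250,250:400]; cv2.imwrite('pics/s5c.png',cv2.resize(c,None,fx=4,fy=4,interpolation=2))
E
```

```text
t 10.65 pos [517.1  84.9 111.3] w 0.752 F [ 0.4   0.14 -0.71] j [  9.3  13.3 -21.9  54.8   0.   29.3]
yaxis [0.342 0.94 ] tilt 0.01
```

View pics/s5c.png

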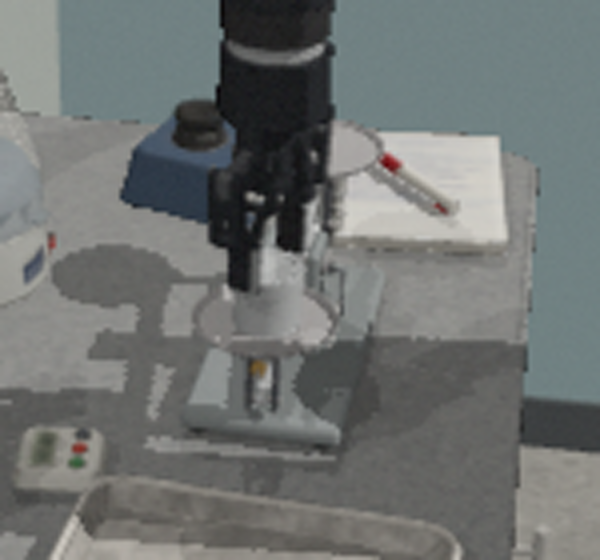

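Released, and the tin stands on the lowered pan. I'll rise straight up.

Call:
play_rows --pt "0.75 0 0 -0.4 0" --pt "0.75 0 0 -1 0" --pt "0.8 0 0 -2.5 0" --pt "0.9 0 0 -4.5 0" --pt "1 0 0 -6.5 0" --pt "1 0 0 -7.5 0" --pt "1 0 0 -8 0" --pt "1 0 0 -8 0"

```text
t: 11.5
tool_pos: [517.4, 84.9, 191.8]
tcp_rot: [[-0.94, 0.342, 0.001], [0.342, 0.94, 0.0], [-0.001, 0.0, -1.0]]
wrist_force: [0.4, 0.2, -1.1]
width: 1.001
```

```bash
python3 - <<'E'
from h import *
d=look('scene','c6'); print('tins on pan');blobs(d,137,152,40);print('pan');blobs(d,118,132,60);print('tray');blobs(d,42,50)
d=look('wrist','w6');print('wrist');blobs(d,137,152,40)
shift((480,398,110))
E
```

```text
tins on pan
[339. 176.] 236 med [513.5  87.9 145.2] circ [513.5  84.7] 28.5
pan
[380. 134.] 548 med [ 503.9 -147.7  128. ] circ [ 508.1 -145.5] 54.0
tray
[285. 280.] 254 med [477.9 398.2  46.4] circ [479.5 397.3] 26.4
wrist
[281. 220.] 3846 med [515.3  84.4 143.1] circ [516.4  83.8] 25.9
t 11.6 pos [516.7  84.8 190.7] w 1.001 F [ 0.09 -0.12  1.19] j [  9.3  10.3 -14.9  64.9   0.   29.3]
yaxis [0.342 0.94 ] tilt 0.06
shift cm [14.14 28.18  8.07]
```

View pics/w6.png

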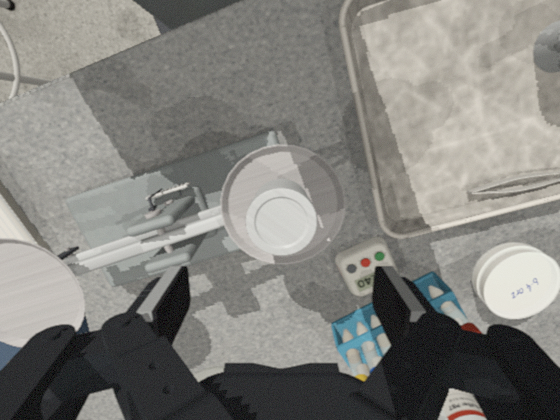

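Wrist view: tin A stands upright at (516,84), lid at 144 mm (pan at its stop), and the right pan is up at about 126 mm. Now tin B.

Call:
play_rows --pt "1 1 2 0 0" --pt "1 3 6 0.5 0" --pt "1 5 10 2 0" --pt "1 7 14 3 0" --pt "1 9 18 4.5 0" --pt "1 11 22 6 0" --pt "1 13 26 7.5 0" --pt "1 14.1 28.2 8 0"

```text
t: 12.4
tool_pos: [478.8, 400.3, 108.2]
tcp_rot: [[-0.941, 0.339, -0.003], [0.339, 0.941, -0.002], [0.002, -0.003, -1.0]]
wrist_force: [0.2, -0.2, 1.1]
width: 1.001
```

Call:
play_rows --pt "1 0 0 0 0" --pt "1 0 0 0 0" --pt "1 0 0 0 0" --pt "1 0 0 0 0"

```text
t: 12.8
tool_pos: [481.4, 396.9, 111.7]
tcp_rot: [[-0.939, 0.343, 0.0], [0.343, 0.939, -0.0], [-0.0, -0.0, -1.0]]
wrist_force: [0.5, 1.3, -0.8]
width: 1.002
```

```bash
python3 - <<'E'
from h import *
d=look('wrist','w7');blobs(d,42,50)
shift((480.5,397,12))
E
```

```text
[281. 213.] 3263 med [480.1 397.   44.4] circ [480.9 396.7] 25.8
t 12.85 pos [481.5 397.1 111.8] w 1.001 F [ 0.75  0.35 -0.49] j [39.5 23.4 -7.7 58.9 -0.  59.6]
yaxis [0.343 0.939] tilt 0.02
shift cm [ 0.09 -0.04  9.98]
```

Call:
play_rows --pt "1 0.1 0 2.5 0" --pt "1 0.1 0 5 0" --pt "1 0.1 0 7.5 0" --pt "1 0.1 0 9 0" --pt "1 0.1 0 9.9 0" --pt "1 0.1 0 9.9 0"

```text
t: 13.45
tool_pos: [479.7, 397.6, 11.6]
tcp_rot: [[-0.94, 0.342, -0.001], [0.342, 0.94, -0.001], [0.001, -0.001, -1.0]]
wrist_force: [0.2, 0.9, -0.7]
width: 0.996
```

Call:
play_rows --pt "0.8 0 0 0 0" --pt "0.65 0 0 0 0" --pt "0.5 0 0 0 0" --pt "0.5 0 0 0 0" --pt "0.4 0 0 0 0" --pt "0.4 0 0 0 0" --pt "0.4 0 0 0 0" --pt "0.4 0 0 0 0"

```text
t: 14.25
tool_pos: [480.9, 399.0, 14.0]
tcp_rot: [[-0.94, 0.342, 0.002], [0.342, 0.94, 0.001], [-0.001, 0.002, -1.0]]
wrist_force: [-0.9, -0.8, 5.7]
width: 0.576
```

Call:
play_rows --pt "0.4 0 0 -0.5 0" --pt "0.4 0 0 -2 0" --pt "0.4 0 0 -5 0" --pt "0.4 0 0 -9 0" --pt "0.4 0 0 -13 0" --pt "0.4 0 0 -16 0" --pt "0.4 0 0 -18 0" --pt "0.4 0 0 -18 0"

```text
t: 15.05
tool_pos: [481.9, 400.0, 197.2]
tcp_rot: [[-0.94, 0.342, 0.006], [0.342, 0.94, 0.005], [-0.004, 0.006, -1.0]]
wrist_force: [-0.7, 0.5, -1.2]
width: 0.572
```

Call:
play_rows --pt "0.4 0 0 0 0" --pt "0.4 0 0 0 0" --pt "0.4 0 0 0 0" --pt "0.4 0 0 0 0"

```text
t: 15.45
tool_pos: [479.5, 397.9, 191.1]
tcp_rot: [[-0.94, 0.342, -0.002], [0.342, 0.94, -0.001], [0.001, -0.002, -1.0]]
wrist_force: [0.8, 0.2, -1.6]
width: 0.573
```

```bash
python3 - <<'E'
from h import *
from workcell import status,get_image
f=[]
for i in range(40): get_image('wrist'); f.append(status.read_state()['wrist_force'])
f=np.array(f);print(f.mean(0),f.std(0))
look('wrist','w8')
shift((509,-145.5,190))
E
```

```text
[-0.01142541  0.11741252 -1.10958904] [0.53095938 0.5606129  0.43263322]
t 17.5 pos [480.1 398.4 192.4] w 0.576 F [ 0.41 -0.36 -1.92] j [39.7 20.9 -0.6 68.5  0.  59.7]
yaxis [0.342 0.94 ] tilt 0.0
shift cm [-21.31 -50.13   0.24]
```

View pics/w8.png

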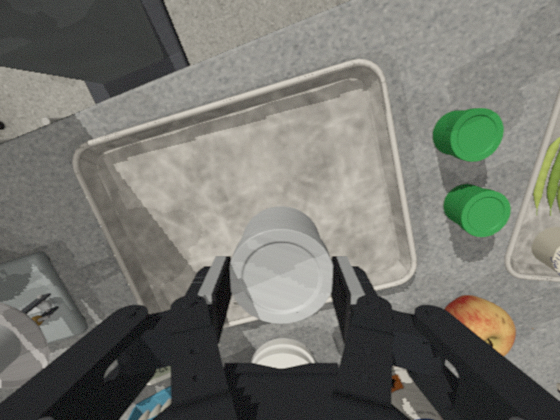

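The averages give A ≈ 1.43 N and B ≈ 1.11 N (±0.08), so B is probably the lighter. If so, the right pan should stay up when B is set on it. I'll carry B over at height (underside about 180 mm, clear of tin A's lid at 144).

Call:
play_rows --pt "0.4 -0.6 -1.4 0 0" --pt "0.4 -1.9 -4.4 0 0" --pt "0.4 -3.4 -8 0 0" --pt "0.4 -5 -11.8 0 0" --pt "0.4 -6.6 -15.5 0 0" --pt "0.4 -8.2 -19.3 0 0" --pt "0.4 -9.8 -23 0 0" --pt "0.4 -11.4 -26.8 0 0"

```text
t: 18.3
tool_pos: [495.1, 105.3, 192.6]
tcp_rot: [[-0.94, 0.342, 0.001], [0.342, 0.94, -0.0], [-0.001, -0.0, -1.0]]
wrist_force: [-0.4, -0.5, -0.4]
width: 0.576
```

Call:
play_rows --pt "0.4 -1.6 -3.8 0 0" --pt "0.4 -3.2 -7.5 0 0" --pt "0.4 -4.8 -11.3 0 0" --pt "0.4 -6.4 -15 0 0" --pt "0.4 -7.8 -18.5 0 0" --pt "0.4 -9 -21.3 0 0" --pt "0.4 -9.7 -22.9 0 0" --pt "0.4 -9.9 -23.3 0 0"

```text
t: 19.1
tool_pos: [508.3, -147.5, 192.4]
tcp_rot: [[-0.939, 0.345, -0.0], [0.345, 0.939, -0.001], [-0.0, -0.001, -1.0]]
wrist_force: [0.1, 0.8, -0.6]
width: 0.57
```

Call:
play_rows --pt "0.4 0 0 0 0" --pt "0.4 0 0 0 0" --pt "0.4 0 0 0 0" --pt "0.4 0 0 0 0"

```text
t: 19.5
tool_pos: [509.0, -144.3, 192.5]
tcp_rot: [[-0.94, 0.34, -0.0], [0.34, 0.94, 0.0], [0.0, 0.0, -1.0]]
wrist_force: [-0.4, -0.0, -1.4]
width: 0.575
```

```bash
python3 - <<'E'
from h import *
d=look('wrist','w9'); W=world(d)
m=(W[...,2]>121)&(W[...,2]<133)&(W[...,1]<0)
print(m.sum()); p=W[m]; print(p.min(0),p.max(0),np.median(p,0))
shift((509,-145.5,145))
E
```

```text
9137
[ 455.82873149 -196.41624393  122.65843525] [554.76956502 -90.97519219 130.69719056] [ 491.79035985 -132.28163224  125.41063994]
t 19.55 pos [ 509.1 -144.4  192.5] w 0.574 F [-0.34 -0.2  -1.  ] j [-15.8  10.7 -14.1  65.2   0.    4.1]
yaxis [0.341 0.94 ] tilt 0.01
shift cm [-0.03 -0.11  4.75]
```

View pics/w9.png

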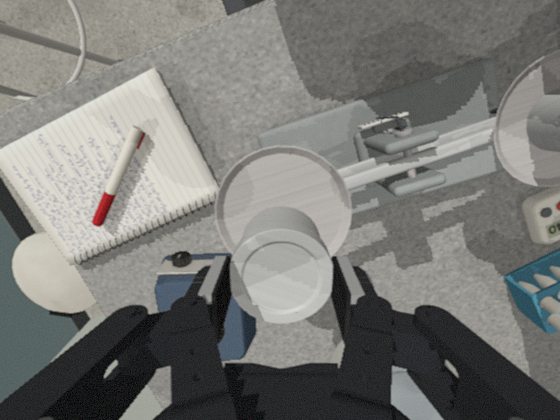

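The pan floor measures about 125.5 mm, so contact should come at TCP ≈ 138. I'll go down to 143, then creep.

Call:
play_rows --pt "0.4 0 -0.1 0.8 0" --pt "0.4 0 -0.1 2 0" --pt "0.4 0 -0.1 3.2 0" --pt "0.4 0 -0.1 4 0" --pt "0.4 0 -0.1 4.5 0" --pt "0.4 0 -0.1 4.7 0" --pt "0.4 0 -0.1 4.9 0" --pt "0.4 0 -0.1 5.1 0"

```text
t: 20.35
tool_pos: [509.0, -146.3, 141.6]
tcp_rot: [[-0.94, 0.342, 0.001], [0.342, 0.94, -0.0], [-0.001, 0.0, -1.0]]
wrist_force: [-0.5, 0.2, -1.7]
width: 0.572
```

Call:
play_rows --pt "0.4 0 0 0.1 0" --pt "0.4 0 0 0.2 0" --pt "0.4 0 0 0.3 0" --pt "0.4 0 0 0.4 0" --pt "0.4 0 0 0.5 0" --pt "0.4 0 0 0.5 0" --pt "0.4 0 0 0.5 0"

```text
t: 21.05
tool_pos: [508.8, -146.3, 136.5]
tcp_rot: [[-0.94, 0.342, 0.0], [0.342, 0.94, -0.0], [-0.0, -0.0, -1.0]]
wrist_force: [0.3, -0.1, 0.3]
width: 0.573
```

```bash
python3 - <<'E'
from h import *
from workcell import status,get_image
f=[]
for i in range(24): get_image('wrist'); f.append(status.read_state()['wrist_force'])
f=np.array(f);print(f.mean(0),f.std(0))
shift(None)
d=look('side','s10'); c=d['image'][110:250,250:400]; cv2.imwrite('pics/s10c.png',cv2.resize(c,None,fx=4,fy=4,interpolation=2))
print('lidA');blobs(d,136,165,60)
E
```

```text
[ 0.13304715 -0.55461288  0.41401153] [0.53345923 0.52422587 0.51535072]
t 22.25 pos [ 508.7 -146.2  136.4] w 0.575 F [ 0.87 -1.43 -0.18] j [-16.   12.7 -19.2  58.1   0.    4. ]
yaxis [0.342 0.94 ] tilt 0.0
lidA
[330. 142.] 124 med [ 506.5 -125.1  149.3] circ [ 508.6 -135.6] 26.9
[317. 177.] 181 med [516.3  92.9 144. ] circ [516.   87.9] 28.1
```

View pics/s10c.png

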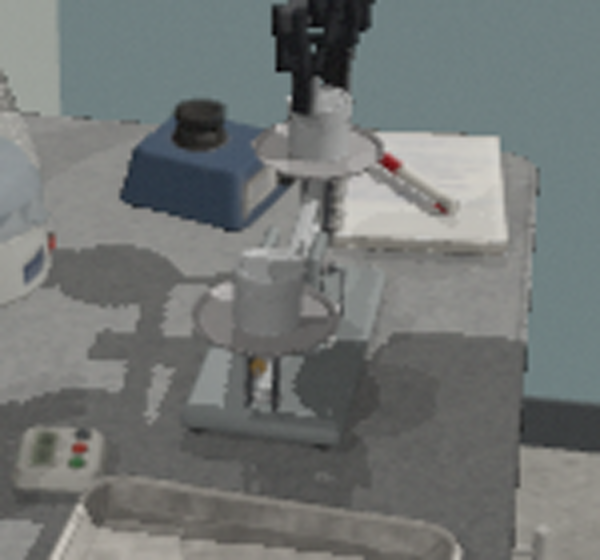

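The hand is on average pushing down (+0.41 N), so the pan resists with more than B's weight and A is the heavier, consistent with the hand weighing. I'll release here.

Call:
play_rows --pt "0.58 0 0 -0.05 0" --pt "0.6 0 0 -0.1 0" --pt "0.63 0 0 -0.1 0" --pt "0.67 0 0 -0.1 0" --pt "0.72 0 0 -0.1 0" --pt "0.75 0 0 -0.1 0" --pt "0.75 0 0 -0.1 0" --pt "0.75 0 0 -0.1 0"

```text
t: 23.1
tool_pos: [508.7, -146.1, 137.4]
tcp_rot: [[-0.94, 0.342, 0.0], [0.342, 0.94, 0.0], [0.0, 0.0, -1.0]]
wrist_force: [-0.8, 0.4, -0.2]
width: 0.751
```

Call:
play_rows --pt "0.75 0 0 -0.4 0" --pt "0.75 0 0 -1 0" --pt "0.8 0 0 -2.5 0" --pt "0.9 0 0 -4 0" --pt "1 0 0 -5.5 0" --pt "1 0 0 -6.5 0" --pt "1 0 0 -6.5 0" --pt "1 0 0 -6.5 0"

```text
t: 23.9
tool_pos: [508.7, -146.2, 202.3]
tcp_rot: [[-0.94, 0.342, 0.0], [0.342, 0.94, -0.0], [-0.0, 0.0, -1.0]]
wrist_force: [-1.0, 0.3, -0.8]
width: 1.003
```

```bash
python3 - <<'E'
from h import *
shift((516,84.5,200))
d=look('scene','c11'); print('lids');blobs(d,136,152,40);blobs(d,160,178,40)
d=look('wrist','w11'); blobs(d,160,178,40)
c=cv2.imread('pics/c11.png')[90:230,300:440]; cv2.imwrite('pics/c11c.png',cv2.resize(c,None,fx=4,fy=4,interpolation=2))
E
```

```text
t 23.9 pos [ 508.7 -146.2  202.3] w 1.003 F [-1.01  0.26 -0.77] j [-16.   10.5 -13.1  66.4   0.    4. ]
yaxis [0.342 0.94 ] tilt 0.01
shift cm [ 7.2  21.92  0.23]
lids
[379. 134.] 61 med [ 498.4 -128.5  143.9] circ [ 505. -141.] 23.1
[339. 176.] 241 med [513.4  88.4 145.1] circ [515.8  85.4] 27.9
[381. 124.] 198 med [ 506.3 -141.4  170.7] circ [ 504.3 -147.2] 29.8
[281. 229.] 4365 med [ 507.6 -146.6  168.4] circ [ 509.1 -147.2] 25.9
```

View pics/c11c.png

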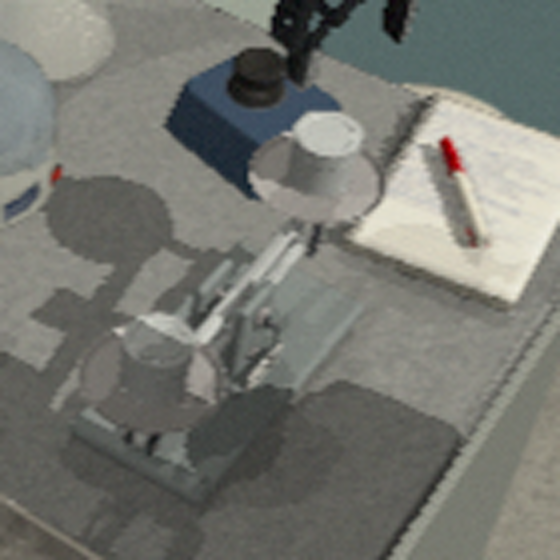

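View pics/w11.png

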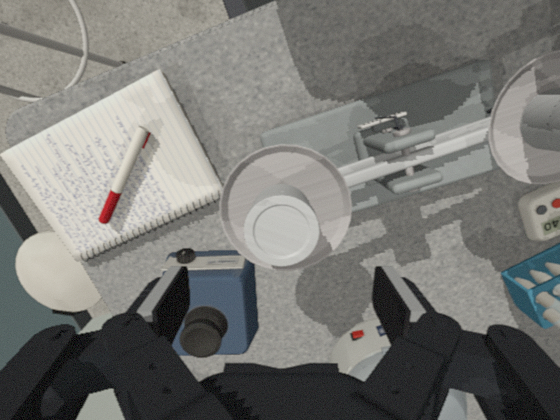

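The balance has settled with tin A's lid at 144 mm and tin B's at 169 mm. The left pan is at its bottom stop, so tin A is the heavier. I'll go back above A.

Call:
play_rows --pt "1 0.6 2 0 0" --pt "1 1.9 5.8 0 0" --pt "1 3.3 10 0 0" --pt "1 4.7 14.2 0 0" --pt "1 6 18.2 0 0" --pt "1 6.9 21 0 0" --pt "1 7.2 21.9 0 0" --pt "1 7.2 21.9 0 0"

```text
t: 24.8
tool_pos: [515.4, 85.1, 201.7]
tcp_rot: [[-0.941, 0.34, -0.001], [0.34, 0.941, -0.0], [0.001, -0.001, -1.0]]
wrist_force: [0.1, 0.4, 1.1]
width: 1.002
```

Call:
play_rows --pt "1 0 0 0 0" --pt "1 0 0 0 0" --pt "1 0 0 0 0" --pt "1 0 0 0 0"

```text
t: 25.2
tool_pos: [515.9, 83.4, 202.4]
tcp_rot: [[-0.939, 0.343, 0.0], [0.343, 0.939, -0.0], [-0.0, -0.0, -1.0]]
wrist_force: [0.6, 0.4, -0.5]
width: 1.002
```

```bash
python3 - <<'E'
from h import *
d=look('wrist','w12'); blobs(d,138,152,400)
shift((516.5,84,112.5))
E
```

```text
[283. 216.] 3487 med [515.4  84.3 143.1] circ [516.2  83.7] 25.9
[ 31. 291.] 882 med [ 502.9 -126.6  145.2] circ [ 507.9 -143.8] 23.7
t 25.25 pos [515.9  83.5 202.4] w 1.001 F [-0.17 -0.6   0.25] j [  9.2   9.8 -13.9  66.3  -0.   29.3]
yaxis [0.343 0.939] tilt 0.01
shift cm [-0.04  0.06  8.99]
```

Call:
play_rows --pt "0.9 0 0.05 2 0" --pt "0.85 0 0.05 4 0" --pt "0.85 0 0.05 6 0" --pt "0.85 0 0.05 7.5 0" --pt "0.85 0 0.05 8.5 0" --pt "0.85 0 0.05 8.95 0" --pt "0.85 0 0.05 8.95 0" --pt "0.85 0 0.05 8.95 0"

```text
t: 26.05
tool_pos: [516.5, 84.8, 113.5]
tcp_rot: [[-0.94, 0.342, 0.001], [0.342, 0.94, 0.0], [-0.001, 0.0, -1.0]]
wrist_force: [-0.6, -0.0, -0.3]
width: 0.847
```

Call:
play_rows --pt "0.75 0 0 0 0" --pt "0.65 0 0 0 0" --pt "0.6 0 0 0 0" --pt "0.5 0 0 0 0" --pt "0.4 0 0 0 0" --pt "0.4 0 0 0 0" --pt "0.4 0 0 0 0" --pt "0.4 0 0 0 0" --squeeze 22

```text
t: 26.85
tool_pos: [516.6, 85.0, 113.7]
tcp_rot: [[-0.94, 0.342, 0.001], [0.342, 0.94, 0.001], [-0.001, 0.001, -1.0]]
wrist_force: [-1.9, 0.6, 6.6]
width: 0.566
```

```bash
python3 - <<'E'
from h import *
shift(None)
E
```

```text
t 26.85 pos [516.6  85.  113.7] w 0.566 F [-1.9   0.62  6.6 ] j [  9.3  13.1 -21.9  55.    0.   29.3]
yaxis [0.342 0.94 ] tilt 0.08
```

Gripped. I'll lift slowly, at about 20 mm/s, for the first 36 mm.

Call:
play_rows --pt "0.4 0 0 -0.1 0" --pt "0.4 0 0 -0.25 0" --pt "0.4 0 0 -0.45 0" --pt "0.4 0 0 -0.65 0" --pt "0.4 0 0 -0.85 0" --pt "0.4 0 0 -1.05 0" --pt "0.4 0 0 -1.25 0" --pt "0.4 0 0 -1.45 0"

```text
t: 27.65
tool_pos: [515.9, 84.7, 127.5]
tcp_rot: [[-0.94, 0.342, -0.0], [0.342, 0.94, -0.0], [0.0, -0.0, -1.0]]
wrist_force: [-0.6, 1.0, -0.5]
width: 0.572
```

Call:
play_rows --pt "0.4 0 0 -0.2 0" --pt "0.4 0 0 -0.4 0" --pt "0.4 0 0 -0.6 0" --pt "0.4 0 0 -0.8 0" --pt "0.4 0 0 -1.0 0" --pt "0.4 0 0 -1.2 0" --pt "0.4 0 0 -1.4 0" --pt "0.4 0 0 -1.6 0"

```text
t: 28.45
tool_pos: [516.0, 84.8, 143.5]
tcp_rot: [[-0.94, 0.342, -0.0], [0.342, 0.94, 0.0], [0.0, 0.0, -1.0]]
wrist_force: [-0.3, -0.7, -1.2]
width: 0.572
```

Call:
play_rows --pt "0.4 0 0 -0.2 0" --pt "0.4 0 0 -0.4 0" --pt "0.4 0 0 -0.7 0" --pt "0.4 0 0 -1.2 0" --pt "0.4 0 0 -2 0" --pt "0.4 0 0 -3 0" --pt "0.4 0 0 -3.5 0" --pt "0.4 0 0 -3.5 0"

```text
t: 29.25
tool_pos: [516.9, 84.9, 179.7]
tcp_rot: [[-0.94, 0.342, 0.002], [0.342, 0.94, 0.0], [-0.002, 0.001, -1.0]]
wrist_force: [0.4, -0.2, -0.7]
width: 0.567
```

```bash
python3 - <<'E'
from h import *
shift((465,300,175))
d=look('scene','c13'); blobs(d,136,152,40)
c=d['image'][90:230,300:440]; cv2.imwrite('pics/c13c.png',cv2.resize(c,None,fx=4,fy=4,interpolation=2))
E
```

```text
t 29.25 pos [516.9  84.9 179.7] w 0.567 F [ 0.45 -0.22 -0.68] j [  9.3  10.5 -16.1  63.3   0.   29.3]
yaxis [0.342 0.94 ] tilt 0.13
shift cm [12.23 18.44  0.47]
[380. 131.] 198 med [ 505.5 -141.4  145.5] circ [ 507.  -145.6] 28.0
```

View pics/c13c.png

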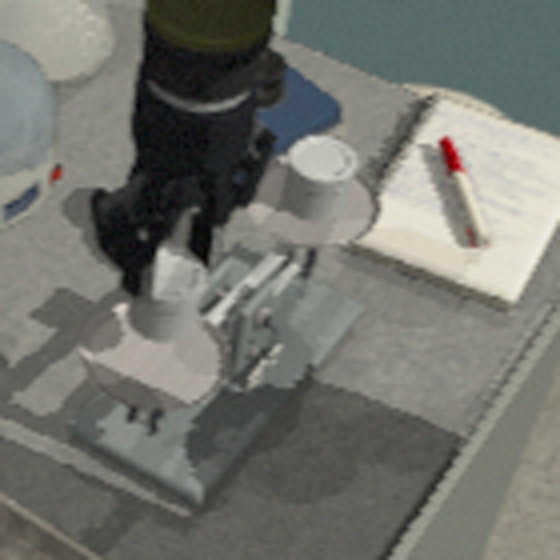

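Tin B stands upright on the sunken right pan (lid at 145 mm), and A is in the hand. I'll carry A to the tray, around (475,350).

Call:
play_rows --pt "0.4 0.8 1.4 0 0" --pt "0.4 2.6 4.6 0 0" --pt "0.4 4.8 8.6 0 0" --pt "0.4 7 12.6 0 0" --pt "0.4 9.2 16.6 0 0" --pt "0.4 11.2 20.2 0 0" --pt "0.4 12.5 22.6 0 0" --pt "0.4 13 23.5 0 0"

```text
t: 30.1
tool_pos: [473.2, 352.5, 177.7]
tcp_rot: [[-0.941, 0.339, -0.001], [0.339, 0.941, 0.0], [0.001, -0.0, -1.0]]
wrist_force: [0.1, -0.2, -1.5]
width: 0.571
```

Call:
play_rows --pt "0.4 0 0 0 0" --pt "0.4 0 0 0.5 0" --pt "0.4 0 0 2.5 0" --pt "0.4 0 0 5 0" --pt "0.4 0 0 8 0" --pt "0.4 0 0 11 0" --pt "0.4 0 0 13 0" --pt "0.4 0 0 14 0"

```text
t: 30.9
tool_pos: [473.1, 347.1, 36.1]
tcp_rot: [[-0.939, 0.344, -0.003], [0.344, 0.939, -0.003], [0.002, -0.003, -1.0]]
wrist_force: [0.3, 0.1, -1.7]
width: 0.575
```

Call:
play_rows --pt "0.4 0 0 0.3 0" --pt "0.4 0 0 0.6 0" --pt "0.4 0 0 0.8 0" --pt "0.4 0 0 0.8 0"

```text
t: 31.3
tool_pos: [474.7, 350.3, 31.1]
tcp_rot: [[-0.94, 0.342, 0.001], [0.342, 0.94, 0.001], [-0.001, 0.001, -1.0]]
wrist_force: [-0.4, 0.5, -0.7]
width: 0.572
```

```bash
python3 - <<'E'
from h import *
shift((475,350,14))
E
```

```text
t 31.3 pos [474.7 350.3  31.1] w 0.572 F [-0.45  0.47 -0.71] j [ 36.4  24.1 -18.3  47.5  -0.   56.4]
yaxis [0.342 0.94 ] tilt 0.07
shift cm [-0.03 -0.02  1.71]
```

Call:
play_rows --pt "0.4 0 0 0.4 0" --pt "0.4 0 0 0.8 0" --pt "0.4 0 0 1.1 0" --pt "0.4 0 0 1.3 0" --pt "0.4 0 0 1.45 0" --pt "0.4 0 0 1.6 0" --pt "0.4 0 0 1.7 0" --pt "0.4 0 0 1.7 0"

```text
t: 32.1
tool_pos: [474.2, 350.0, 15.0]
tcp_rot: [[-0.94, 0.342, 0.0], [0.342, 0.94, 0.0], [-0.0, 0.0, -1.0]]
wrist_force: [-4.8, -3.2, 13.6]
width: 0.57
```

```bash
python3 - <<'E'
from h import *
shift(None)
E
```

```text
t 32.1 pos [474.2 350.   15. ] w 0.57 F [-4.81 -3.22 13.6 ] j [ 36.4  25.  -19.3  45.7  -0.   56.4]
yaxis [0.342 0.94 ] tilt 0.03
```

On the tray floor (13.6 N contact). I'll relieve, open and retreat.

Call:
play_rows --pt "0.4 0 0 -0.1 0" --pt "0.4 0 0 -0.15 0" --pt "0.6 0 0 -0.15 0" --pt "0.65 0 0 -0.15 0" --pt "0.72 0 0 -0.15 0" --pt "0.8 0 0 -0.15 0" --pt "0.85 0 0 -0.15 0" --pt "0.85 0 0 -0.15 0"

```text
t: 32.9
tool_pos: [474.2, 350.0, 14.8]
tcp_rot: [[-0.94, 0.342, -0.0], [0.342, 0.94, -0.0], [0.0, -0.0, -1.0]]
wrist_force: [0.6, 1.2, -0.1]
width: 0.85
```

Call:
play_rows --pt "0.9 0 0 -0.5 0" --pt "1 0 0 -2 0" --pt "1 0 0 -5 0" --pt "1 0 0 -9 0" --pt "1 0 0 -13 0" --pt "1 0 0 -15 0" --pt "1 0 0 -16 0" --pt "1 0 0 -16 0"

```text
t: 33.7
tool_pos: [474.9, 350.6, 176.3]
tcp_rot: [[-0.94, 0.342, 0.002], [0.342, 0.94, 0.002], [-0.001, 0.002, -1.0]]
wrist_force: [-0.4, -0.0, -0.8]
width: 1.001
```

Call:
play_rows --pt "1 0 0 0 0" --pt "1 0 0 0 0" --pt "1 0 0 0 0" --pt "1 0 0 0 0"

```text
t: 34.1
tool_pos: [473.7, 349.7, 173.9]
tcp_rot: [[-0.94, 0.342, -0.001], [0.342, 0.94, -0.001], [0.001, -0.001, -1.0]]
wrist_force: [0.1, 0.6, 0.1]
width: 0.998
```

```bash
python3 - <<'E'
from h import *
shift(None)
d=look('wrist','w14'); blobs(d,42,50,400)
d=look('side','s14'); blobs(d,42,50,60);blobs(d,136,152,40)
E
```

```text
t 34.1 pos [473.7 349.7 173.9] w 0.998 F [0.1  0.59 0.1 ] j [36.4 17.7 -7.5 64.9 -0.  56.4]
yaxis [0.342 0.94 ] tilt 0.1
[281. 195.] 2128 med [473.8 349.1  44.4] circ [474.3 348.8] 25.8
[317. 266.] 222 med [474.8 353.9  44. ] circ [475.3 351.9] 27.2
```

View pics/s14.png

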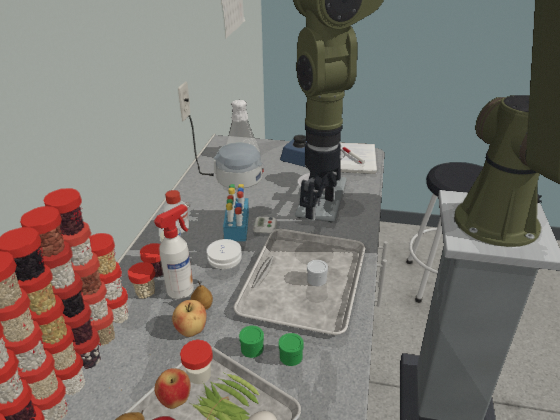

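View pics/w14.png

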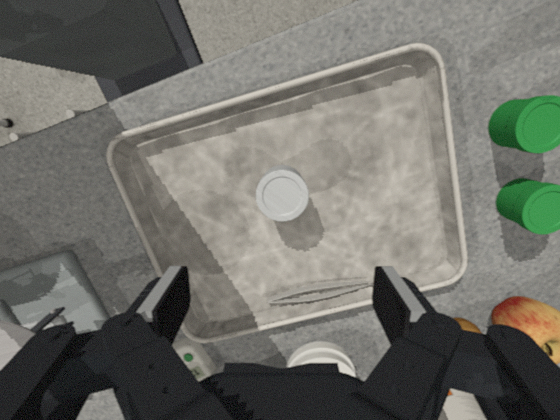

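Tin A stands on the tray: side view (317,270), wrist view (281,195), lid at 44–46 mm. One last check of tin B from the scene camera, then I'll hand in.

```bash
python3 - <<'E'
from h import *
d=look('scene','c15'); blobs(d,136,152,40)
c=d['image'][90:230,300:440]; cv2.imwrite('pics/c15c.png',cv2.resize(c,None,fx=4,fy=4,interpolation=2))
E
```

```text
[379. 130.] 192 med [ 506.4 -142.2  145.3] circ [ 504.8 -145.7] 29.4
```

View pics/c15c.png

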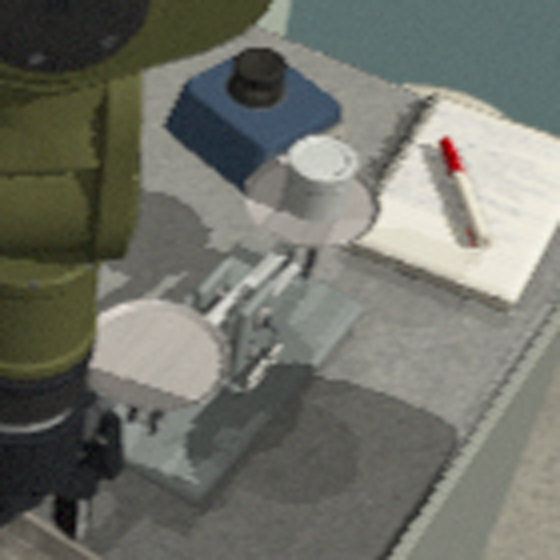

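Tin B stands upright on the lowered right pan, lid at crop (323,158), and the left pan is empty and raised. I'll hand in.

```bash
python3 -c "
from workcell import hand_in; print(hand_in())"
```

```text
the job is handed in; nothing more can be done
None
```

I weighed both tins on opposite pans, put the heavier one back on the tray, left the lighter one on its pan, and handed the job in at about 34 s of the 72 s allowed. The hand-in reports no verdict.

- **Weighing:** The tin nearer the balance went on the left pan and the other on the right. With both let go, the left tin's lid sat at 144 mm and the right tin's at 169 mm. That put the left pan at its bottom stop, so the left tin was the heavier. Averaged wrist-force readings agreed: about 1.43 N against 1.11 N.
- **Return to the tray:** I lifted the heavier tin at about 20 mm/s until it was clear of the pan. It now stands upright on the tray floor near (474, 350), lid at about 44–46 mm.
- **Lighter tin:** It stands upright on the sunken right pan, lid at 145 mm. The gripper is open and clear of everything.

**Not confirmed:**
- Beam speed could not be read directly. Each swing was slow in the hand, and both tins still stood upright afterwards.
- At the left pan's stop I pressed down briefly with about 21 N, and at the tray with about 14 N.
- I never touched the forceps, timer or petri dishes. They look unmoved in the pictures, but I did not measure that.

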